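# Close up the nest box with its cleaning hatch

## Task

The nest box lies on its back with its opening up, and its plywood cleaning hatch lies beside it. Tilt the hatch to hook one end under the lip at the roof end, lower the other end until the hatch lies flat on its ledges inside the opening, then swing the wooden turn-button in over the hatch so that it points squarely at the roof end. Do not knock the other things on the bench about.

Things in the scene. Friction and masses are not known exactly. Their poses are not given: they have to be found in the camera images.
- nestbox: Wooden nest box on its back, fixed to the bench, opening up, 262 long (x) x 144 wide (y). Origin at bench height under the recess centre; z up; +x runs from the roof end (nearer the robot) to the foot end. Side walls (12 thick) and foot rail (x 84 to 144) have their rim at z 90. The roof board, 180 wide, stands across at x -118 to -104, up to z 132.
- recess (a point): Centre of the recess for the hatch, at the height of its ledges (z 80 in the nest box frame, 10 below the rim); axes as the nest box. The recess is x -84 to +84, y -60 to +60. The ledges run all round, 12 wide at the sides, 20 at the ends; the box is hollow between them. Seated, the hatch's top face is level with the rim and one end is under the lip.
- lip_edge (a point): Middle of the lip's lower free edge (nest box x -64, z 98). The lip is a board 12 thick over the roof end of the recess, nest box x -104 to -64, full width, top at z 110: a slot 20 deep and 18 high over the ledge. The clear opening is thus 148 long, shorter than the hatch. Axes as the nest box.
- hatch_mid (a point): The hatch: loose plywood panel 160 (x) x 110 (y) x 10 thick, about 0.16 kg; across the middle of its top a batten to grip, 18 thick (x), 80 long (y), 34 high, its top 44 above the hatch's underside. This point: centre, 22 above the underside; z up. Both ends alike, either may go under the lip. Starts flat on the bench, batten up, x within 0.6 rad of world +x.
- button (a joint): Turn-button angle, rad. 0: long arm points to nest box -x, over the end of the seated hatch. Positive is anticlockwise from above: at 1.57 it points to nest box -y, clear of the recess; starts at 1.4 to 1.9. No stop at 0; turns to 2.0 either way. Stiff (0.1 N m, about 2 N at the end), stays where left.
- button_pivot (a point): Screw axis of the turn-button, half-way up its bar, at nest box x 112, y 0, z 103 on the foot rail. The bar is wooden, 80 long x 20 wide x 20 high (nest box z 93 to 113), turning flat; long arm 62 from the screw, short arm 18. This point's -x axis runs along the long arm.
- button_tip (a point): Middle of the end of the turn-button's long arm, half-way up, 62 from the screw axis.
- paint_tin: Bystander: upright steel paint tin, 90 dia. x 110 high. Origin at the centre of its underside, or on its axis. Loose; leave it alone.
- glue: Bystander: upright white plastic glue bottle, 56 dia. x 130 high. Origin at the centre of its underside, or on its axis. Loose; leave it alone.
- screw_jar: Bystander: upright glass jar with a steel lid, 64 dia. x 85 high. Origin at the centre of its underside, or on its axis. Loose; leave it alone.
- offcut: Bystander: low wooden offcut, 160 x 30 x 24. Origin at the centre of its underside, or on its axis. Loose; leave it alone.
- brush: Bystander: brush lying flat. Origin at the centre of its underside, or on its axis. Loose; leave it alone.
- floor_board: Bystander: plain plywood board without a batten, 150 x 120 x 12, not used in this job. Origin at the centre of its underside, or on its axis. Loose; leave it alone.
- hatch: The same hatch; origin at the centre of its underside, 22 below point hatch_mid.
There are look-alikes about, which are no part of the job. Of the things that look like the hatch, the smaller one is meant.

How it is judged:
On the way, in this order (a step that is already met when the one before it is completed fails the run):
1. the hatch lies flat on its ledges, one end under the lip (x of hatch_mid in the frame of nestbox between -0.007 and 0.007 m and y of hatch_mid in the frame of nestbox between -0.009 and 0.009 m and z of hatch_mid in the frame of nestbox between 0.099 and 0.105 m and angle between the z axis of hatch_mid and the z axis of nestbox, either way round below 0.04 rad and angle between hatch_mid's own z axis and vertical below 0.3 rad), for 0.2 s.
2. the turn-button points in over the hatch, the hatch still seated (all of step 1 and value of joint button between -0.35 and 0.35 rad), for 0.2 s.
At the end, for the whole second after the job is handed in: Hatch at rest in the recess, batten up, one end under the lip: centre within 7 mm along and 9 mm across of the recess's centre, within 3 mm of fully down, within 0.04 rad of flat; turn-button within 0.35 rad of pointing straight at the roof end (all of step 2 and linear speed of hatch below 0.02 m/s); the robot touches nothing.
It fails at once if one of the other things on the bench is pushed more than 40 mm from its place (distance of any of paint_tin, glue, screw_jar, offcut, brush, floor_board from where it was at the start of the episode above 0.04 m).
It also fails if it takes over 58 s, if anything falls off the work surface, if the arm or the gripper's body presses on something with over 40 N, if the wrist force passes 120 N, or if a joint passes its speed limit or range.

## Robot

A 7-joint arm with a two-finger parallel gripper is mounted at the origin on the work surface. World frame = base frame: x ahead of the robot, y to its left, z up, the work surface at z = 0. Lengths are in m, angles in rad, forces in N, time in s.
With the tool pointing down it reaches from about 0.425 to 0.925 m from the base axis. Payload 6.8 kg.
Tool frame: the origin (TCP) lies midway between the tips of the shut fingers; the grasp point (between the pads) lies env.grip_depth behind it (env.grip_depth is the distance from the TCP to the grasp point, in m); z points along the fingers, x is the direction in which the jaws open and shut, and the axes are right-handed (so a half turn about z gives the same grasp; the last joint's range is limited). The gripper opens to 88 mm and grips with 3 to 60 N. Pads are 20 mm wide; open, the fingers measure 115 mm over their backs; the gripper's body (75 mm by 178 mm) begins 61 mm behind the grasp point.
Start: joints at [1.208, 0.477, 0.022, 1.555, -0.011, 1.109, -0.083], TCP at [0.17, -0.653, 0.223] pointing down, gripper open.
Joint ranges: [-2.96, 2.96], [-0.34, 2.1], [-1.41, 1.46], [0.24, 2.44], [-1.37, 4.51], [0.17, 1.92], [-2.96, 2.96]. Speed limits (rad/s): [2.39, 2.39, 3.14, 3.14, 3.14, 3.14, 3.14].

## Interface

Orientations are given as a rotation vector (axis times angle).
In Python, from station import env gives the robot as it stands.
- The arm moves only by the shell command python3 -m crank 'ROWS' [FORCE]. ROWS is a JSON object of lists of equal length, an entry for each row: "dr": the turn, a rotation vector about the tool's x, y, z in rad, a list of three; "travel": the shift along the tool's x, y, z in m, a list of three; "jaw": the finger opening in m, from 0 to 0.0878. In form: {"dr": [[wx, wy, wz], ...], "travel": [[dx, dy, dz], ...], "jaw": [jaw, ...]}. A call has 1 to 20 rows; each row is the pose to reach, as a shift and turn from the pose commanded when the call began, along the tool's axes at that moment; what a row does not reach only later rows make up. A row lasts 1/10 s, in which the tool goes at most 50 mm and 8.59 degrees, less where a joint would pass 70% of its speed; a pose out of reach is approached as far as the arm can. A call with a gripper value outside its range is refused whole. The fingers move at their own pace and stop on an object; FORCE is the grip in N (left out, the last holds). Time passes only in rows, so rows that repeat a pose let the fingers close. It gives the time, the measured TCP pose, the force and the opening at its end, in the units of the state.
- env.get_state(): the state, without advancing time (a new reading comes with each control period).
- env.capture(name): name is "side" or "top" or "wrist"; returns (picture, depth): 400x640x3 uint8, red, green, blue; 400x640 float32, m along the optical axis (not along the pixel's ray), 0 where there is no reading.
- env.camera_model(name): a dict with "fx", "fy", "cx", "cy" (pixels), "origin" and "rotation" of the camera in the world. Camera axes: x right, y up, looking along -z (the intrinsics and any distortion apply to the point x, -y, -z); pixel columns grow to the right and rows downward; lengths in m; the calibration is good to about 2 mm. A picture is of the moment at which its call begins: read the wrist's pose just before it. camera_model takes no time and is no camera call; for the wrist camera it gives the pose at the moment of the call.
- env.hand_in(): hands the job in, once; it reports no verdict.
The state is a dict: "time": time; "joints": joint angles; "joint_velocities": joint speeds; "joint_torque": joint torques, N m; "position": TCP position; "orientation": TCP orientation; "contact_force": force on the tool from outside, world axes, zero at the start; "torque": the same for the moment, N m; "gripper_width": finger opening in m.
Only numpy, scipy, OpenCV 4.12 (cv2) and the standard library are available. Lean on these libraries where they do the work, as an engineer would, in place of code of your own. Each camera call takes 0.05 s, during which the arm holds its last target. There are 200 camera calls.

## Working session

There is one attempt and no reset: what is moved stays moved. The work goes in short steps, Python scripts to look and compute and a shell command to move; the robot and the scene stay as the last step left them, time stands still between calls to the robot, and variables do not carry over. Pictures are saved under pics/ and viewed, about 8 in all and at most 12, crops included, and the job is handed in when it is done.

```bash
ls; mkdir -p pics; cat > h.py <<'E'
import numpy as np, cv2
from station import env
from scipy.spatial.transform import Rotation as R
def shot(n):
    m=env.camera_model(n); p,d=env.capture(n); np.savez('/tmp/%s.npz'%n,p=p,d=d,o=m['origin'],r=m['rotation'],k=[m[a] for a in('fx','fy','cx','cy')]); return p,d
def world(n,u,v,z=None):
    f=np.load('/tmp/%s.npz'%n); fx,fy,cx,cy=f['k']; r=f['r']; r=r if r.shape==(3,3) else R.from_rotvec(r).as_matrix()
    ray=r@np.array([(u-cx)/fx,-(v-cy)/fy,-1.])
    if z is None: t=np.median(f['d'][int(v)-1:int(v)+2,int(u)-1:int(u)+2])
    else: t=(z-f['o'][2])/ray[2]
    return f['o']+t*ray
E
python3 - <<'E'
from h import *
s=env.get_state(); print({k:np.round(v,3) for k,v in s.items()}, env.grip_depth)
for n in('top','side'):
    p,d=shot(n); cv2.imwrite(f'pics/{n}0.png',p[:,:,::-1]); print(env.camera_model(n))
E
```

```text
pics
{'time': np.float64(0.0), 'joints': array([ 1.208,  0.478,  0.022,  1.556, -0.011,  1.109, -0.083]), 'joint_velocities': array([-0.   ,  0.001,  0.001, -0.001,  0.001,  0.001, -0.002]), 'joint_torque': array([-1.0000e-03, -5.8284e+01,  1.5350e+00, -2.7261e+01, -5.4000e-02,
        1.7000e-02,  0.0000e+00]), 'position': array([ 0.17 , -0.653,  0.222]), 'orientation': array([-2.485e+00,  1.921e+00,  2.000e-03]), 'contact_force': array([-0.205,  0.288, -0.103]), 'torque': array([ 0.016,  0.025, -0.009]), 'gripper_width': np.float64(0.088)} 0.0187
{'fx': 478.3669864768743, 'fy': 478.3669864768743, 'cx': 319.94624061514804, 'cy': 192.77062207359626, 'origin': array([ 0.25643702, -0.0030702 ,  1.62088551]), 'rotation': array([ 0.15225188, -0.11569762, -1.59622843])}
{'fx': 375.09477705856483, 'fy': 375.09477705856483, 'cx': 321.87956487889, 'cy': 201.90336048553877, 'origin': array([0.46248196, 0.65240909, 0.83729952]), 'rotation': array([ 0.0590799 , -1.06147955, -2.85234276])}
```

View pics/top0.png

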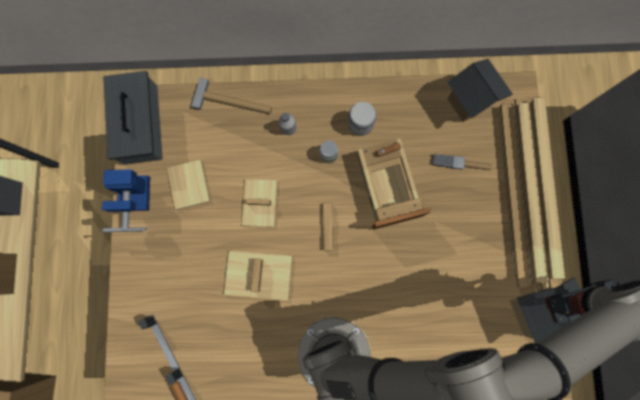

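View pics/side0.png

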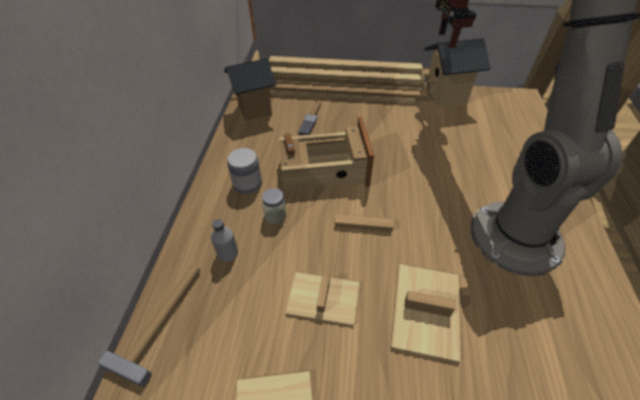

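The top view shows these candidates for the hatch:
- (260,202): small panel with a batten.
- (258,275): larger panel with a batten, a look-alike.
- (187,184): plain board, the floor_board.

I choose (260,202). The nest box has its roof at (400,217) and the button near (388,150). Next is one close crop to check the choice.

```bash
python3 - <<'E'
from h import *
p=np.load('/tmp/top.npz')['p'][:,:,::-1]
a=cv2.resize(p[165:240,230:330],None,fx=7,fy=7,interpolation=3)[:, :700]
cv2.imwrite('pics/c1.png',cv2.resize(p[170:235,230:300],None,fx=8,fy=8,interpolation=3))
cv2.imwrite('pics/c2.png',cv2.resize(p[130:235,345:440],None,fx=5.7,fy=5.7,interpolation=3))
E
```

```text
(no output)
```

View pics/c1.png

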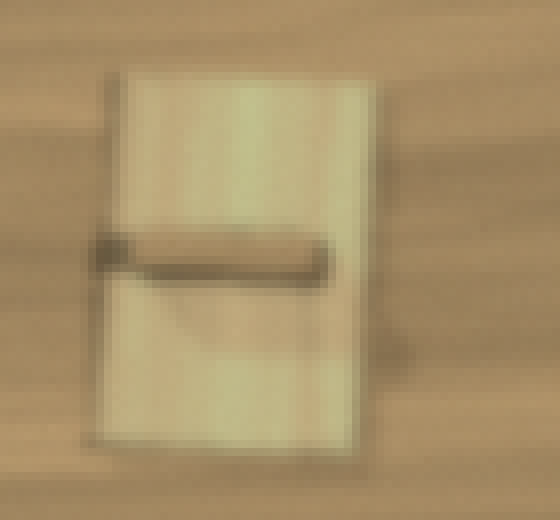

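View pics/c2.png

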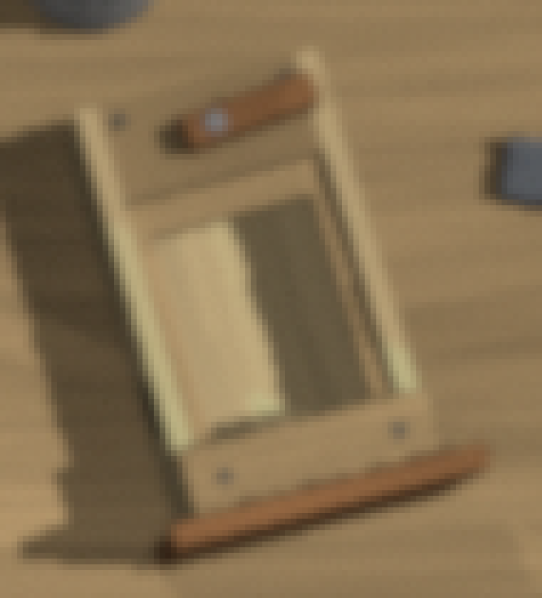

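c1: the small hatch with batten, corners at crop (120,75), (378,82), (355,455) and (90,445). c2: screw at (215,120), button tip at (310,92), lip free edge from (185,455) to (425,395), roof top from (165,535) to (490,455). Now to world coordinates.

```bash
python3 - <<'E'
from h import *
c1=lambda u,v,z:world('top',(u+.0)/8+230-.5+.06,v/8+170-.44,z)
c2=lambda u,v,z:world('top',u/5.7+345-.41,v/5.7+130-.41,z)
q=[c1(*a,.01) for a in((120,75),(378,82),(355,455),(90,445))]
print('hatch',np.round(q,4)); print('sizes',[np.linalg.norm(q[i]-q[i-1]).round(4) for i in range(4)],'ctr',np.mean(q,0).round(4))
e=(q[0]+q[1]-q[2]-q[3]);f=q[0]+q[3]-q[1]-q[2];print('yaw',np.arctan2(e[1],e[0]),np.arctan2(-f[0],f[1]))
b=[c1(125,243,.044),c1(325,250,.044)];print('batten',np.round(b,4),np.mean(b,0))
print('screw',c2(215,120,.113),'tip',c2(315,90,.113))
# edges
F=lambda a:np.round(a,4)
for n,A,B,z in(('lip',(187,462),(430,400),.11),('roof',(168,535),(490,452),.132),('Lwall',(90,110),(178,450),.09),('Rwall',(310,55),(405,390),.09)):
    a,b=c2(*A,z),c2(*B,z);d=b-a;print(n,F(a),F(b),'mid',F((a+b)/2),'len',np.hypot(*d[:2]).round(4),'dir',np.arctan2(d[1],d[0]))
# depth-based
f=np.load('/tmp/top.npz')
for nm,u,v in(('hatch',275,185),('table',300,200),('rim',368,175),('roof',400,217),('lip',400,208)): print(nm,F(world('top',u,v)))
E
```

```text
hatch [[0.5901 0.2891 0.01  ]
 [0.5834 0.1777 0.01  ]
 [0.4228 0.1894 0.01  ]
 [0.4304 0.3021 0.01  ]]
sizes [np.float64(0.1602), np.float64(0.1116), np.float64(0.161), np.float64(0.1129)] ctr [0.5067 0.2396 0.01  ]
yaw -0.07678997975969838 -0.06401208905501722
batten [[0.5112 0.2809 0.044 ]
 [0.5056 0.197  0.044 ]] [0.50841195 0.23896111 0.044     ]
screw [ 0.64755045 -0.17726018  0.113     ] tip [ 0.66315391 -0.23476309  0.113     ]
lip [ 0.4528 -0.1524  0.11  ] [ 0.4835 -0.2892  0.11  ] mid [ 0.4682 -0.2208  0.11  ] len 0.1402 dir -1.3503730615874778
roof [ 0.4101 -0.1379  0.132 ] [ 0.4504 -0.3159  0.132 ] mid [ 0.4302 -0.2269  0.132 ] len 0.1825 dir -1.3483321283149297
Lwall [ 0.6619 -0.1083  0.09  ] [ 0.4624 -0.1496  0.09  ] mid [ 0.5622 -0.1289  0.09  ] len 0.2037 dir -2.937377806106304
Rwall [ 0.6903 -0.2366  0.09  ] [ 0.4927 -0.2792  0.09  ] mid [ 0.5915 -0.2579  0.09  ] len 0.2022 dir -2.929028724689023
hatch [0.5657 0.1843 0.0087]
table [0.5119 0.0998 0.0016]
rim [ 0.5735 -0.1294  0.0898]
roof [ 0.4275 -0.2191  0.1345]
lip [ 0.4591 -0.2243  0.1095]
```

```bash
cat >> h.py <<'E'
def tool():
    s=env.get_state(); return np.array(s['position']),R.from_rotvec(s['orientation'])
def goto(pos,yaw,tilt=0.):
    """rows needed to reach TCP pos, tool down, tool x at world yaw; tilt about tool y"""
    p,r=tool(); c,s_=np.cos(yaw),np.sin(yaw)
    T=R.from_matrix(np.array([[c,s_,0],[s_,-c,0],[0,0,-1.]]))*R.from_rotvec([0,tilt,0])
    print('travel',r.inv().apply(np.array(pos)-p).round(4),'dr',(r.inv()*T).as_rotvec().round(4))
E
python3 - <<'E'
from h import *
p,r=tool(); m=env.camera_model('wrist'); q=np.array(m['rotation']);C=R.from_rotvec(q) if q.shape==(3,) else R.from_matrix(q)
print('cam in tool',r.inv().apply(m['origin']-p),(r.inv()*C).as_matrix().round(2),m['fx'])
goto([.50,-.20,.33],-.07)
goto([.44,-.21,.36],-.07)
E
```

```text
cam in tool [-8.16412946e-05 -6.76397946e-02 -1.61583101e-01] [[ 1.    0.    0.  ]
 [ 0.   -0.97 -0.25]
 [-0.    0.25 -0.97]] 304.1362909636382
travel [-0.3551 -0.4335 -0.1077] dr [-9.0000e-04  1.4000e-03 -1.2459e+00]
travel [-0.3606 -0.3729 -0.1377] dr [-9.0000e-04  1.4000e-03 -1.2459e+00]
```

```bash
python3 - <<'E'
from h import *
goto([.54,-.205,.31],.215)
E
python3 -m crank '{"dr":[[0,0,-0.14],[0,0,-0.28],[0,0,-0.42],[0,0,-0.56],[0,0,-0.70],[0,0,-0.84],[0,0,-0.98],[0,0,-1.12],[0,0,-1.26],[0,0,-1.40],[0,0,-1.53],[0,0,-1.53],[0,0,-1.53],[0,0,-1.53]],"travel":[[-0.01,-0.01,-0.04],[-0.04,-0.04,-0.08],[-0.08,-0.08,-0.085],[-0.11,-0.12,-0.085],[-0.14,-0.16,-0.085],[-0.17,-0.20,-0.085],[-0.20,-0.25,-0.085],[-0.23,-0.30,-0.085],[-0.26,-0.34,-0.085],[-0.29,-0.38,-0.085],[-0.32,-0.42,-0.085],[-0.34,-0.45,-0.085],[-0.34,-0.47,-0.085],[-0.34,-0.47,-0.085]],"jaw":[0.0878,0.0878,0.0878,0.0878,0.0878,0.0878,0.0878,0.0878,0.0878,0.0878,0.0878,0.0878,0.0878,0.0878]}'
python3 - <<'E'
from h import *
goto([.54,-.205,.31],.215); print(env.get_state()['joints'])
p,d=shot('wrist'); cv2.imwrite('pics/w1.png',cv2.resize(p[:,:,::-1],(800,500),interpolation=3))
E
```

```text
travel [-0.3401 -0.4709 -0.0877] dr [-1.1000e-03  1.3000e-03 -1.5309e+00]
time: 1.5
position: [0.5424, -0.2009, 0.3073]
orientation: [-3.12, -0.347, -0.002]
contact_force: [0.5, -0.0, -0.5]
gripper_width: 0.0878
travel [-0.0032  0.0035 -0.0028] dr [-0.0023 -0.0018  0.0066]
[ 0.65943432  0.292771   -0.51240153  1.65947375  0.14780586  1.22792607
  0.33713437]
```

View pics/w1.png

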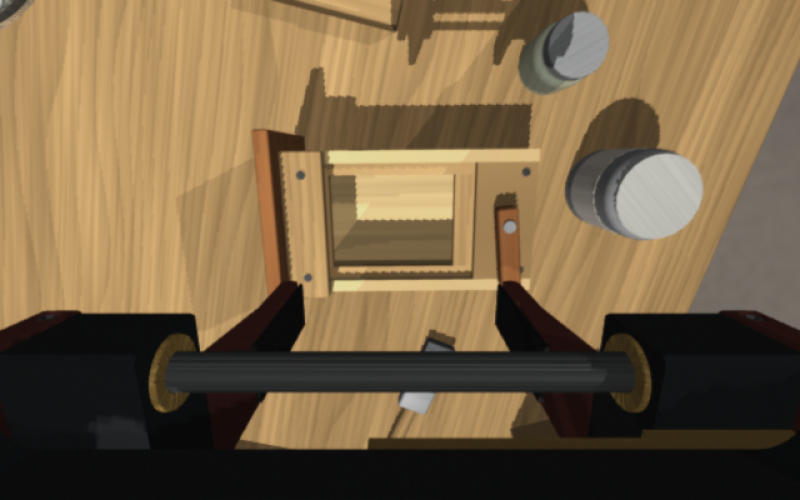

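w1, the wrist view from above: screw at (510,228), lip edge from (323,152) to (330,296), foot rail inner edge at x≈476, rim inner edges at about rows 164 (+y) and 280 (-y).

```bash
python3 - <<'E'
from h import *
w=lambda u,v,z:world('wrist',(u+.5)/1.25-.5,(v+.5)/1.25-.5,z)[:2]
yaw=.215
def nb(pt): 
    c,s=np.cos(yaw),np.sin(yaw); d=pt-np.array([.535,-.203]); return np.array([c*d[0]+s*d[1],-s*d[0]+c*d[1]]).round(4)
for n,u,v,z in(('lip+y',323,152,.11),('lip-y',330,296,.11),('screw',510,228,.113),('tipmid',510,284,.113),('foot+y',477,163,.09),('foot-y',475,279,.09),('rimin+y',335,164,.09),('rimin+yf',475,163,.09),('rimin-y',335,281,.09),('rimin-yf',495,280,.09),('rimout+y',330,151,.09),('rimout+yf',540,150,.09),('rimout-y',335,291,.09),('rimout-yf',495,290,.09),('roof+y',254,129,.132),('foot end',540,150,.09)):
    print(n,w(u,v,z).round(4),nb(w(u,v,z)))
# depth fits: lip edge and rail edge along line through recess centre
f=np.load('/tmp/wrist.npz');P=np.array([[world('wrist',u,v) for u in range(200,440)] for v in (150,170,190)])
for r in P:
    z=r[:,2]; i=np.where(np.abs(np.diff(z))>.006)[0]; print([(tuple(nb(r[k,:2])),z[k].round(3),z[k+1].round(3)) for k in i][:9])
E
```

```text
lip+y [ 0.46   -0.1496] [-0.0619  0.0681]
lip-y [ 0.4908 -0.2864] [-0.0609 -0.072 ]
screw [ 0.6464 -0.1797] [ 0.1138 -0.001 ]
tipmid [ 0.6626 -0.2338] [ 0.1181 -0.0573]
foot+y [ 0.6041 -0.1278] [0.0835 0.0587]
foot-y [ 0.6339 -0.2428] [ 0.0881 -0.06  ]
rimin+y [ 0.4695 -0.159 ] [-0.0546  0.0569]
rimin+yf [ 0.6022 -0.1282] [0.0816 0.0587]
rimin-y [ 0.491  -0.2771] [-0.0588 -0.063 ]
rimin-yf [ 0.6547 -0.2393] [ 0.1092 -0.061 ]
rimout+y [ 0.4626 -0.148 ] [-0.059   0.0691]
rimout+yf [ 0.6602 -0.1027] [0.1437 0.0713]
rimout-y [ 0.4929 -0.2881] [-0.0592 -0.0741]
rimout-yf [ 0.6578 -0.25  ] [ 0.1099 -0.0721]
roof+y [ 0.404 -0.143] [-0.1152  0.0866]
foot end [ 0.6602 -0.1027] [0.1437 0.0713]
[((np.float64(-0.1661), np.float64(0.0257)), np.float64(0.001), np.float64(0.131)), ((np.float64(-0.0633), np.float64(0.0355)), np.float64(0.106), np.float64(0.1)), ((np.float64(-0.0633), np.float64(0.0349)), np.float64(0.1), np.float64(0.08)), ((np.float64(-0.0632), np.float64(0.0327)), np.float64(0.073), np.float64(0.013)), ((np.float64(0.0718), np.float64(0.0282)), np.float64(0.012), np.float64(0.072)
[... 772 characters left out ...]
03)), np.float64(0.089), np.float64(-0.0))]
[((np.float64(-0.1653), np.float64(-0.0368)), np.float64(0.0), np.float64(0.13)), ((np.float64(-0.0625), np.float64(-0.0138)), np.float64(0.102), np.float64(0.08)), ((np.float64(-0.0623), np.float64(-0.0198)), np.float64(0.075), np.float64(0.012)), ((np.float64(0.0726), np.float64(-0.0327)), np.float64(0.013), np.float64(0.071)), ((np.float64(0.0656), np.float64(-0.02)), np.float64(0.071), np.float64(0.079)), ((np.float64(0.1062), np.float64(-0.0154)), np.float64(0.09), np.float64(0.099)), ((np.float64(0.1235), np.float64(-0.0106)), np.float64(0.112), np.float64(0.09)), ((np.float64(0.1445), np.float64(-0.0152)), np.float64(0.09), np.float64(0.0))]
```

```bash
python3 - <<'E'
from h import *
goto([.507,.24,.20],-.07)
E
```

```text
travel [ 0.0635 -0.4401  0.1076] dr [-0.0014  0.0004  0.2884]
```

```bash
python3 -m crank '{"dr":[[0,0,0.02],[0,0,0.05],[0,0,0.1],[0,0,0.15],[0,0,0.2],[0,0,0.25],[0,0,0.288],[0,0,0.288],[0,0,0.288],[0,0,0.288],[0,0,0.288],[0,0,0.288]],"travel":[[0.003,-0.02,0],[0.01,-0.06,0],[0.015,-0.105,0],[0.022,-0.15,0],[0.028,-0.195,0.01],[0.035,-0.24,0.03],[0.042,-0.285,0.05],[0.048,-0.33,0.07],[0.055,-0.375,0.09],[0.06,-0.415,0.1],[0.0635,-0.44,0.1076],[0.0635,-0.44,0.1076]],"jaw":[0.0878,0.0878,0.0878,0.0878,0.0878,0.0878,0.0878,0.0878,0.0878,0.0878,0.0878,0.0878]}'
python3 - <<'E'
from h import *
print(env.get_state()['joints'].round(2) if hasattr(env.get_state()['joints'],'round') else env.get_state()['joints'])
p,d=shot('wrist'); cv2.imwrite('pics/w2.png',p[:,:,::-1])
E
```

```text
time: 2.75
position: [0.5062, 0.2398, 0.1989]
orientation: [-3.139, 0.11, 0.004]
contact_force: [-0.5, 0.5, 0.1]
gripper_width: 0.0877
[-0.02  0.39 -0.67  1.82  0.28  1.02 -0.87]
```

View pics/w2.png

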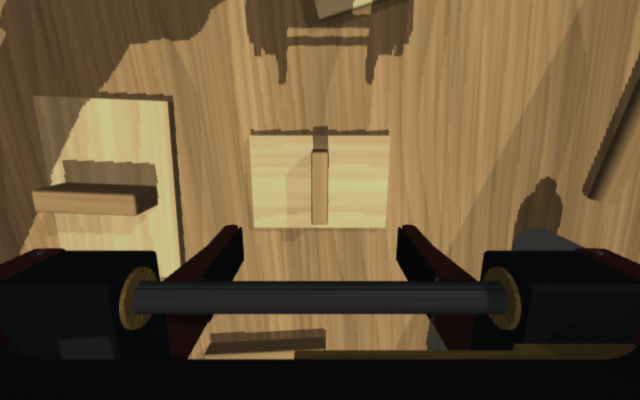

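w2: the hatch is below the jaws, with plate corners at (250,136), (390,136), (387,228), (252,228) and the batten top from (312,152) to (328,224).

```bash
python3 - <<'E'
from h import *
W=lambda u,v,z:world('wrist',u,v,z)
q=np.array([W(250,136,.01),W(390,136,.01),W(387,228,.01),W(252,228,.01)]);print(q.round(4),q.mean(0))
print([np.linalg.norm(q[i]-q[i-1]).round(4) for i in range(4)]); e=q[1]+q[2]-q[0]-q[3];f=q[0]+q[1]-q[2]-q[3];print(np.arctan2(e[1],e[0]),np.arctan2(-f[0],f[1]))
b=np.array([W(312,152,.044),W(328,152,.044),W(328,224,.044),W(311,224,.044)]);print(b.round(4),b.mean(0))
print(W(280,180,None),W(320,190,None))
goto([.507,.24,.017],-.07)
E
```

```text
[[0.4315 0.2971 0.01  ]
 [0.5892 0.286  0.01  ]
 [0.5841 0.1763 0.01  ]
 [0.42   0.1878 0.01  ]] [0.5061857  0.23681273 0.01      ]
[np.float64(0.11), np.float64(0.1581), np.float64(0.1098), np.float64(0.1645)]
-0.06991867187859718 -0.07561696547491396
[[0.5011 0.2775 0.044 ]
 [0.5176 0.2763 0.044 ]
 [0.5126 0.1981 0.044 ]
 [0.494  0.1994 0.044 ]] [0.5063612  0.23784892 0.044     ]
[0.46005668 0.24442818 0.0095027 ] [0.50655609 0.23670868 0.04348133]
travel [-0.0002 -0.0028  0.1823] dr [ 0.0011  0.0014 -0.0026]
```

```bash
python3 -m crank '{"dr":[[0,0,0],[0,0,0],[0,0,0],[0,0,0],[0,0,0],[0,0,0],[0,0,0],[0,0,0],[0,0,0],[0,0,0],[0,0,0],[0,0,0],[0,0,0],[0,0,0]],"travel":[[0,0.002,0.03],[0,0.002,0.07],[0,0.002,0.11],[0,0.002,0.14],[0,0.002,0.16],[0,0.002,0.175],[0,0.002,0.183],[0,0.002,0.183],[0,0.002,0.183],[0,0.002,0.183],[0,0.002,0.183],[0,0.002,0.183],[0,0.002,0.183],[0,0.002,0.183]],"jaw":[0.0878,0.0878,0.0878,0.0878,0.0878,0.0878,0.0878,0.0878,0,0,0,0,0,0]}' 40; python3 - <<'E'
from h import *
print(env.get_state()); goto([.5,.2,.3],.224)
E
```

```text
time: 4.2
position: [0.5078, 0.2357, 0.0172]
orientation: [-3.139, 0.116, -0.0]
contact_force: [-0.1, -0.5, 0.8]
gripper_width: 0.0431
{'time': 4.2, 'joints': array([-0.13216165,  0.62843356, -0.53659733,  1.94924926,  0.48912205,
        0.69432082, -1.04280729]), 'joint_velocities': array([-0.00157206,  0.00230106,  0.00129032,  0.0027048 ,  0.00021968,
       -0.00210139,  0.00129905]), 'joint_torque': array([ 1.11723077e-02, -5.40314019e+01, -7.19381779e+00, -1.72866064e+01,
       -2.33337708e-02, -5.54301823e-02,  5.70472275e-04]), 'position': array([0.50782027, 0.23572263, 0.01718623]), 'orientation': array([-3.13941817e+00,  1.16156000e-01, -3.67402463e-04]), 'contact_force': array([-0.09127326, -0.45446396,  0.81034264]), 'torque': array([-0.04478049, -0.1626031 ,  0.02268148]), 'gripper_width': 0.04305760329217391}
travel [-0.0051  0.0362 -0.2828] dr [-0.00e+00 -2.00e-04 -2.98e-01]
```

```bash
python3 -m crank '{"dr":[[0,0,0],[0,0,0],[0,0,0],[0,0,0],[0,0,0],[0,0,0],[0,0,0]],"travel":[[0,0,0],[0,0,0],[0,0,0],[0,0,0],[0,0,0],[0,0,0],[0,0,0]],"jaw":[0,0,0,0,0,0,0]}' 40; python3 - <<'E'
from h import *
goto([.556,-.18,.27],.224)
E
```

```text
time: 4.9
position: [0.5076, 0.2357, 0.017]
orientation: [3.139, -0.116, -0.0]
contact_force: [-0.8, 0.9, 0.1]
gripper_width: 0.0179
travel [ 0.0789  0.411  -0.253 ] dr [ 1.000e-04  2.000e-04 -2.979e-01]
```

```bash
python3 -m crank '{"dr":[[0,0,0],[0,0,0],[0,0,0],[0,0,-0.03],[0,0,-0.07],[0,0,-0.12],[0,0,-0.17],[0,0,-0.22],[0,0,-0.26],[0,0,-0.298],[0,0,-0.298],[0,0,-0.298],[0,0,-0.298],[0,0,-0.298],[0,0,-0.298],[0,0,-0.298]],"travel":[[0,0,-0.02],[0,0,-0.06],[0,0.005,-0.10],[0.005,0.03,-0.145],[0.01,0.07,-0.19],[0.02,0.11,-0.23],[0.03,0.155,-0.265],[0.035,0.20,-0.283],[0.045,0.245,-0.283],[0.05,0.29,-0.283],[0.058,0.335,-0.283],[0.066,0.375,-0.283],[0.071,0.41,-0.283],[0.0735,0.433,-0.283],[0.0735,0.433,-0.283],[0.0735,0.433,-0.283]],"jaw":[0,0,0,0,0,0,0,0,0,0,0,0,0,0,0,0]}'; python3 - <<'E'
from h import *
goto([.548,-.202,.30],.224)
p,d=shot('wrist'); cv2.imwrite('pics/w3.png',p[:,:,::-1]); shot('side')
E
```

```text
time: 6.5
position: [0.5487, -0.2015, 0.2996]
orientation: [-3.121, -0.35, 0.001]
contact_force: [1.1, 0.3, -2.2]
gripper_width: 0.0183
travel [-0.0008  0.0003 -0.0004] dr [-0.0009  0.0006 -0.0009]
```

View pics/w3.png

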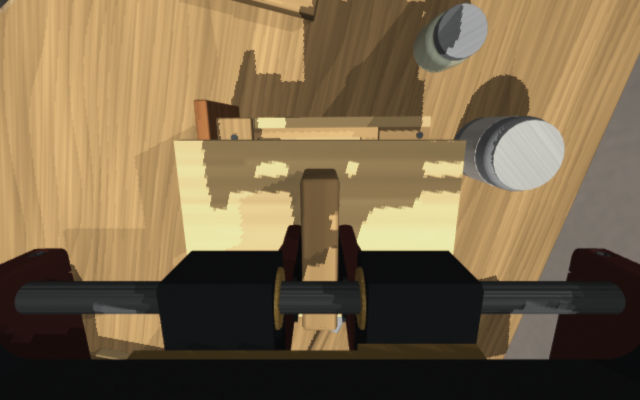

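w3: the hatch is held level, with its +y edge from (174,140) to (465,141). Next, its offset in the tool frame.

```bash
python3 - <<'E'
from h import *
p,r=tool()
for u,v in((174,140),(465,141),(186,250),(453,250)): print(r.inv().apply(world('wrist',u,v,p[2]-.0065)-p).round(4))
for u,v in((200,160),(440,160),(230,235),(410,235),(320,160),(320,175),(320,200)): print(r.inv().apply(world('wrist',u,v)-p).round(4))
E
```

```text
[-0.079  -0.0564  0.0065]
[ 0.0788 -0.0553  0.0065]
[-0.0796  0.0079  0.0065]
[0.079  0.0084 0.0065]
[-0.0664 -0.0454  0.0075]
[ 0.0669 -0.0449  0.0081]
[-0.0532 -0.001   0.0079]
[ 0.0531 -0.0008  0.0075]
[ 0.0002 -0.0451  0.0081]
[ 0.0001 -0.0408 -0.0164]
[ 0.0001 -0.0309 -0.026 ]
```

```bash
cat >> h.py <<'E'
O=np.array([.5362,-.2048]);Y=.224
def nbpose(x,y,z,tilt):
    c,s=np.cos(Y),np.sin(Y); goto([O[0]+c*x-s*y,O[1]+s*x+c*y,z],Y,tilt)
def here():
    p,r=tool(); c,s=np.cos(Y),np.sin(Y); d=p[:2]-O
    print('TCP in nb',np.round([c*d[0]+s*d[1],-s*d[0]+c*d[1],p[2]],4),'F',np.round(env.get_state()['contact_force'],1))
def A(x,z,th):   # roof-end lower corner and tilt -> TCP
    C=np.array([x,z])+.08*np.array([np.cos(th),np.sin(th)])+.017*np.array([-np.sin(th),np.cos(th)]); print('A',x,z,th,end=' '); nbpose(C[0],-.001,C[1],th)
E
python3 -m crank '{"dr":[[0,0.03,0],[0,0.08,0],[0,0.14,0],[0,0.2,0],[0,0.22,0],[0,0.22,0],[0,0.22,0]],"travel":[[0.001,0.0014,0.02],[0.002,0.0014,0.06],[0.003,0.0014,0.1],[0.004,0.0014,0.13],[0.0055,0.0014,0.1456],[0.0055,0.0014,0.1456],[0.0055,0.0014,0.1456]],"jaw":[0,0,0,0,0,0,0]}'; python3 - <<'E'
from h import *
here(); A(-.056,.12,.22);A(-.056,.084,.22);A(-.081,.082,.22);A(-.081,.081,.11);A(-.081,.080,0)
p,d=shot('side'); cv2.imwrite('pics/s1.png',cv2.resize(p[80:230,220:420,::-1],None,fx=4,fy=4,interpolation=3))
E
```

```text
time: 7.3
position: [0.5554, -0.2006, 0.1553]
orientation: [-3.079, -0.349, -0.341]
contact_force: [0.6, -0.0, -2.3]
gripper_width: 0.0179
TCP in nb [ 1.970e-02 -1.000e-04  1.553e-01] F [ 0.6 -0.  -2.3]
A -0.056 0.12 0.22 travel [-0.0015  0.0009  0.0009] dr [-0.0003 -0.0003  0.0018]
A -0.056 0.084 0.22 travel [-0.0094  0.0009  0.0361] dr [-0.0003 -0.0003  0.0018]
A -0.081 0.082 0.22 travel [-0.0342  0.0008  0.0325] dr [-0.0003 -0.0003  0.0018]
A -0.081 0.081 0.11 travel [-0.0331  0.0008  0.0424] dr [-0.0002 -0.1103  0.0018]
A -0.081 0.08 0 travel [-0.0329  0.0008  0.0524] dr [-1.000e-04 -2.203e-01  1.800e-03]
```

View pics/s1.png

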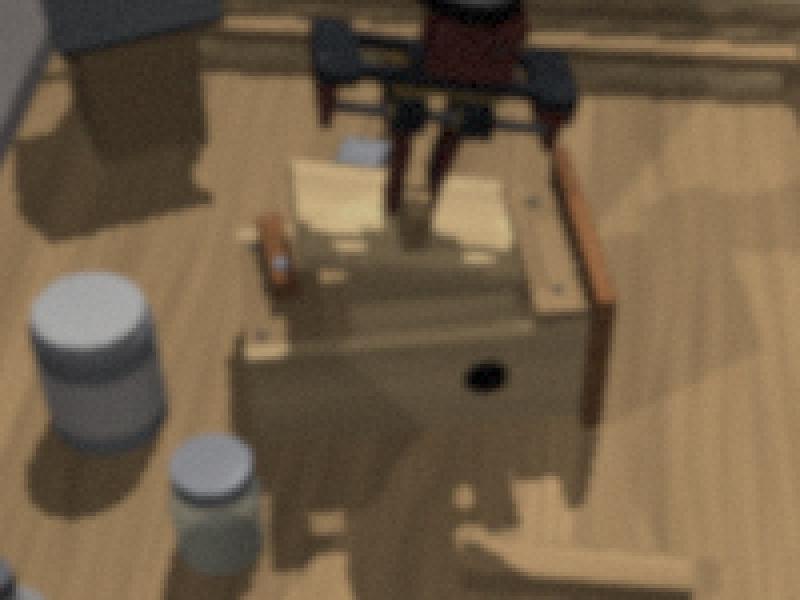

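s1: the hatch is tilted roof end down, just inside the lip edge and clear of the button at (275,255). Lower it and slide it under the lip.

```bash
python3 -m crank '{"dr":[[0,0,0],[0,0,0],[0,0,0],[0,0,0],[0,0,0],[0,0,0],[0,0,0],[0,0,0]],"travel":[[-0.004,0.001,0.012],[-0.007,0.001,0.024],[-0.0094,0.001,0.036],[-0.0094,0.001,0.036],[-0.016,0.001,0.035],[-0.024,0.001,0.034],[-0.030,0.001,0.033],[-0.030,0.001,0.033]],"jaw":[0,0,0,0,0,0,0,0]}'; python3 - <<'E'
from h import *
here(); A(-.081,.082,.22);A(-.081,.081,.11);A(-.081,.080,0)
E
```

```text
time: 8.15
position: [0.5321, -0.2083, 0.1158]
orientation: [-3.08, -0.345, -0.339]
contact_force: [0.4, 0.5, -2.1]
gripper_width: 0.0179
TCP in nb [-0.0047 -0.0025  0.1158] F [ 0.4  0.5 -2.1]
A -0.081 0.082 0.22 travel [-0.0018 -0.0015 -0.0007] dr [ 0.0007  0.0008 -0.0011]
A -0.081 0.081 0.11 travel [-0.0006 -0.0015  0.0092] dr [ 0.0006 -0.1092 -0.0012]
A -0.081 0.08 0 travel [-0.0004 -0.0015  0.0191] dr [ 0.0005 -0.2192 -0.0012]
```

```bash
python3 -m crank '{"dr":[[0,0,0],[0,0,0],[0,-0.04,0],[0,-0.08,0],[0,-0.11,0],[0,-0.15,0],[0,-0.19,0],[0,-0.22,0],[0,-0.22,0],[0,-0.22,0]],"travel":[[-0.0018,-0.001,-0.0007],[-0.0018,-0.001,-0.0007],[-0.0012,-0.001,0.0025],[-0.001,-0.001,0.006],[-0.0006,-0.001,0.0092],[-0.0005,-0.001,0.0125],[-0.0004,-0.001,0.016],[-0.0004,-0.001,0.0185],[-0.0004,-0.001,0.0185],[-0.0004,-0.001,0.0185]],"jaw":[0,0,0,0,0,0,0,0,0,0]}'; python3 - <<'E'
from h import *
here(); A(-.081,.080,0)
E
```

```text
time: 9.15
position: [0.537, -0.2055, 0.0975]
orientation: [-3.122, -0.352, -0.001]
contact_force: [-0.7, 0.0, -2.1]
gripper_width: 0.0178
TCP in nb [ 0.0006 -0.0009  0.0975] F [-0.7  0.  -2.1]
A -0.081 0.08 0 travel [-0.0016  0.0001  0.0005] dr [-0.0002 -0.0009  0.0005]
```

```bash
python3 -m crank '{"dr":[[0,0,0],[0,0,0],[0,0,0],[0,0,0]],"travel":[[-0.001,0,0.001],[-0.001,0,0.002],[-0.001,0,0.002],[-0.001,0,0.002]],"jaw":[0,0,0,0]}'; python3 - <<'E'
from h import *
here(); A(-.081,.080,0)
E
```

```text
time: 9.55
position: [0.5361, -0.2061, 0.097]
orientation: [3.121, 0.35, 0.002]
contact_force: [-1.8, 1.6, 6.7]
gripper_width: 0.0176
TCP in nb [-0.0004 -0.0012  0.097 ] F [-1.8  1.6  6.7]
A -0.081 0.08 0 travel [-0.0006 -0.0002 -0.    ] dr [ 0.0008 -0.0014 -0.0005]
```

Contact at z 0.097, exactly the seated height. Release it with a small opening, then rise.

```bash
python3 -m crank '{"dr":[[0,0,0],[0,0,0],[0,0,0],[0,0,0],[0,0,0],[0,0,0],[0,0,0],[0,0,0],[0,0,0],[0,0,0],[0,0,0]],"travel":[[0,0,-0.001],[0,0,-0.001],[0,0,-0.001],[0,0,-0.001],[0,0,-0.02],[0,0,-0.05],[0,0,-0.09],[0,0,-0.13],[0,0,-0.17],[0,0,-0.20],[0,0,-0.20]],"jaw":[0.04,0.04,0.04,0.04,0.04,0.04,0.04,0.04,0.02,0,0]}' 20; python3 - <<'E'
from h import *
here(); print(env.get_state()['gripper_width'])
p,d=shot('wrist'); cv2.imwrite('pics/w4.png',p[:,:,::-1])
E
```

```text
time: 10.65
position: [0.5381, -0.2063, 0.3003]
orientation: [3.118, 0.351, 0.012]
contact_force: [1.2, -0.1, 1.0]
gripper_width: 0.0199
TCP in nb [ 0.0015 -0.0019  0.3003] F [ 1.2 -0.1  1. ]
0.019906383518007203
```

View pics/w4.png

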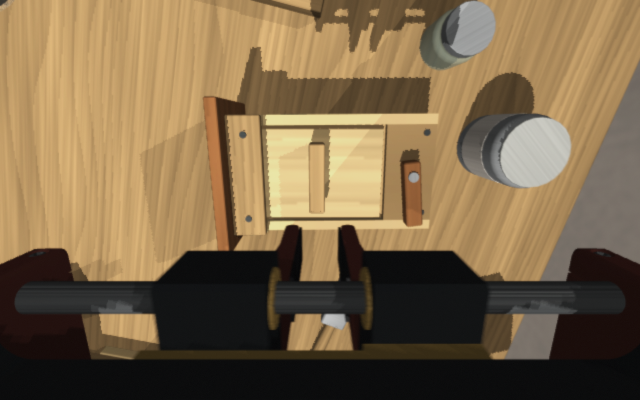

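w4: the hatch is in the recess under the lip and the button at (413,190) still points to -y. I'll check the seating by depth and plan the button push.

```bash
python3 - <<'E'
from h import *
c,s=np.cos(Y),np.sin(Y)
def nb(w): d=w[:2]-O; return np.round([c*d[0]+s*d[1],-s*d[0]+c*d[1],w[2]],4)
for u,v in((280,145),(280,210),(350,145),(370,145),(375,210),(318,180),(340,118),(405,140)): print((u,v),nb(world('wrist',u,v)))
for n,u,v,z in(('batten',310,143,.124),('batten',327,143,.124),('b',325,213,.124),('b',309,213,.124),('foot edge',382,130,.09),('foot edge',382,216,.09),('rail',385,126,.09)): print(n,nb(world('wrist',u,v,z)))
here()
for b in(1.62,1.4,1.1,.8,.5,.25,0):
    u=np.array([-np.cos(b),-np.sin(b)]);t=np.array([np.sin(b),-np.cos(b)]);h=.0135*np.sin(b)+.01*abs(np.cos(b))
    print(b,(np.array([.112,0])+.044*u+(.010+h)*t).round(4))
nbpose(.152,-.044,.15,0)
E
```

```text
(280, 145) [-0.0442  0.0373  0.0895]
(280, 210) [-0.0469 -0.0442  0.0904]
(350, 145) [0.0403 0.0372 0.0896]
(370, 145) [0.0645 0.0372 0.0897]
(375, 210) [ 0.0742 -0.0448  0.0897]
(318, 180) [0.0015 0.0009 0.124 ]
(340, 118) [0.0277 0.0687 0.0892]
(405, 140) [0.1063 0.0431 0.0901]
batten [-0.0072  0.0421  0.124 ]
batten [0.0114 0.042  0.124 ]
b [ 0.0095 -0.038   0.124 ]
b [-0.009 -0.038  0.124]
foot edge [0.078  0.0548 0.09  ]
foot edge [ 0.0835 -0.0527  0.09  ]
rail [0.0814 0.0595 0.09  ]
TCP in nb [ 0.0003 -0.0015  0.2976] F [ 0.2 -0.3 -0.8]
1.62 [ 0.1381 -0.0428]
1.4 [ 0.1292 -0.0476]
1.1 [ 0.1157 -0.0513]
0.8 [ 0.1005 -0.0501]
0.5 [ 0.0855 -0.0433]
0.25 [ 0.0751 -0.0332]
0 [ 0.068 -0.02 ]
travel [0.1512 0.0421 0.1482] dr [ 0.0024 -0.0034 -0.0001]
```

The hatch is flat (top face z 0.0895–0.090, level with the rim) and its centre is about (1, 2) mm off. Move to the approach point on the foot side of the button.

```bash
python3 -m crank '{"dr":[[0,0,0],[0,0,0],[0,0,0],[0,0,0],[0,0,0],[0,0,0],[0,0,0],[0,0,0],[0,0,0],[0,0,0],[0,0,0],[0,0,0]],"travel":[[0.03,0.01,0],[0.07,0.02,0],[0.11,0.03,0.02],[0.15,0.042,0.06],[0.151,0.042,0.10],[0.151,0.042,0.14],[0.151,0.042,0.16],[0.151,0.042,0.18],[0.151,0.042,0.19],[0.151,0.042,0.197],[0.151,0.042,0.197],[0.151,0.042,0.197]],"jaw":[0,0,0,0,0,0,0,0,0,0,0,0]}'; python3 - <<'E'
from h import *
here(); print(env.get_state()['gripper_width']); nbpose(.136,-.044,.1,0); nbpose(.1005,-.0501,.1,0);nbpose(.068,-.02,.1,0)
E
```

```text
time: 11.9
position: [0.6928, -0.2135, 0.0994]
orientation: [3.122, 0.351, 0.002]
contact_force: [-0.2, 0.8, -0.4]
gripper_width: 0.0005
TCP in nb [ 0.1507 -0.0432  0.0994] F [-0.2  0.8 -0.4]
0.0005031757507038732
travel [-0.0147  0.0008 -0.0007] dr [ 0.0005 -0.0011 -0.    ]
travel [-0.0502  0.0069 -0.0007] dr [ 0.0005 -0.0011 -0.    ]
travel [-0.0827 -0.0232 -0.0007] dr [ 0.0005 -0.0011 -0.    ]
```

```bash
python3 -m crank '{"dr":[[0,0,0],[0,0,0],[0,0,0],[0,0,0],[0,0,0],[0,0,0],[0,0,0],[0,0,0],[0,0,0],[0,0,0],[0,0,0],[0,0,0],[0,0,0]],"travel":[[-0.0126,0,0],[-0.017,0.002,0],[-0.0215,0.0044,0],[-0.028,0.006,0],[-0.035,0.008,0],[-0.0425,0.008,0],[-0.050,0.007,0],[-0.058,0.004,0],[-0.065,0,0],[-0.0705,-0.005,0],[-0.0756,-0.010,0],[-0.0795,-0.0165,0],[-0.0827,-0.0225,0]],"jaw":[0,0,0,0,0,0,0,0,0,0,0,0,0]}'; python3 - <<'E'
from h import *
here()
E
```

```text
time: 13.2
position: [0.606, -0.2096, 0.0985]
orientation: [3.122, 0.351, -0.001]
contact_force: [1.3, -0.9, 0.3]
gripper_width: 0.0005
TCP in nb [ 0.067  -0.0202  0.0985] F [ 1.3 -0.9  0.3]
```

Now back off to -y, rise and look.

```bash
python3 -m crank '{"dr":[[0,0,0],[0,0,0],[0,0,0],[0,0,0],[0,0,0],[0,0,0],[0,0,0],[0,0,0],[0,0,0]],"travel":[[0,0.004,0],[0,0.010,0],[0,0.010,-0.03],[0,0.010,-0.07],[0,0.010,-0.11],[0,0.010,-0.15],[-0.04,0.010,-0.19],[-0.06,0.010,-0.20],[-0.06,0.010,-0.20]],"jaw":[0,0,0,0,0,0,0,0,0]}'; python3 - <<'E'
from h import *
here()
p,d=shot('wrist'); cv2.imwrite('pics/w5.png',p[:,:,::-1]); shot('top')
E
```

```text
time: 14.1
position: [0.5491, -0.2355, 0.3015]
orientation: [3.119, 0.345, 0.003]
contact_force: [0.8, -0.4, -0.4]
gripper_width: 0.0003
TCP in nb [ 0.0057 -0.0328  0.3015] F [ 0.8 -0.4 -0.4]
```

View pics/w5.png

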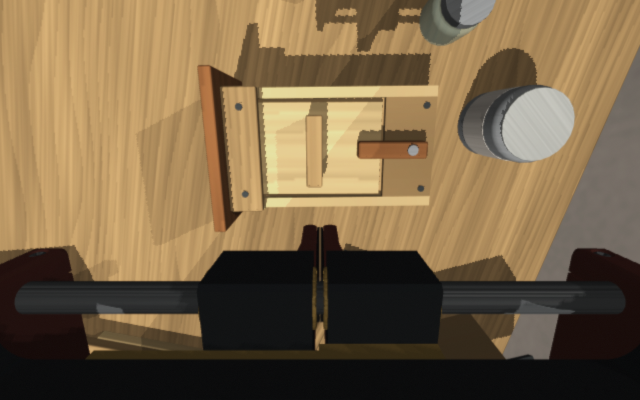

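w5: the button lies over the hatch pointing at the roof end, from the screw at (413,150) to the tip at (357,149). The hatch is in its recess and the neighbours look undisturbed. One numerical check, then hand in.

```bash
python3 - <<'E'
from h import *
c,s=np.cos(Y),np.sin(Y)
def nb(w): d=w[:2]-O; return np.round([c*d[0]+s*d[1],-s*d[0]+c*d[1],w[2]],4)
for u,v in((280,110),(280,180),(345,115),(370,180),(315,150)): print(nb(world('wrist',u,v)))
S,T=nb(world('wrist',413,150,.113)),nb(world('wrist',358,149,.113)); print('button',S,T,np.arctan2(-(T-S)[1],-(T-S)[0]))
b=[nb(world('wrist',*q,.124)) for q in((307,116),(322,116),(322,187),(306,187))];print('batten ctr',np.mean(b,0))
print(env.get_state()['contact_force'],env.get_state()['time']); env.hand_in()
E
```

```text
[-0.0396  0.0473  0.0896]
[-0.0427 -0.0364  0.0897]
[0.037  0.0413 0.0897]
[ 0.0696 -0.0371  0.089 ]
[0.0017 0.0036 0.1239]
button [0.1134 0.0021 0.113 ] [0.0506 0.0035 0.113 ] -0.02228930169216662
batten ctr [0.000825 0.00085  0.124   ]
[-0.44505859  0.49021191 -0.34166921] 14.2
the job is handed in; nothing more can be done
```

The hatch is seated with one end under the lip, the turn-button is swung in over it, and I handed the job in at 14.2 s; no verdict was reported.

I gripped the smaller panel by its batten and tilted it 0.22 rad with the roof end down. I slid that end under the lip, lowered it flat, let go, and pushed the button round with the closed fingers.

The last checks from the wrist camera, good to about 2 mm:
- **Hatch:** the top face is at z 0.089–0.090 all over, level with the rim. The centre is about 1 mm off along and 1 mm across.
- **Button:** the angle is about -0.02 rad.
- **Robot:** it was clear of everything at z 0.30, and the force reading was under 1 N.
- **Other things on the bench:** I did not measure them. Those in the wrist view looked undisturbed, and I felt no unexpected contact.

No check failed or disagreed.

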